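# Index a cheese turntable to its next lock notch

### The job

Turn the cheese turntable on to its next portion stop: pull the ring up to free the spring pin, swing the table anticlockwise (seen from above) to the next notch, and let the pin spring fully down into that notch so that the table is locked there, then let go. Do not force the table against the pin or run it round to its end stop, keep the cheese centred on it, and leave the other things alone.

Things in the scene. Friction and masses are not known exactly. Their poses are not given: they have to be found in the camera images.
- pivot (a point): The turntable's vertical turning axis, on top of the round white table plate (244 mm across, top 44 mm above the bench). The round aluminium base under it, 344 mm across, is bolted down at a place and angle that vary. This frame is fixed to the base: x points level from the axis to the FIRST notch, where the pin is at the start; z is up.
- pull_ring (a point): Centre of the upright steel pull ring on top of the lock pin, 150 mm from the turning axis, 96 mm above the bench when down: 40 mm outside, 24 mm hole, round bar 8 mm thick. It moves up with the pin and round with the table. x: level, away from the axis, in the ring's plane; y: its thickness, and the way it travels anticlockwise (pinch it along y from above); z: up.
- guide_top (a point): Top centre of the pin's guide bush below the ring, 60.5 mm above the bench, 24 mm across. It stands on a steel tongue, 34 mm wide, top 44.5 mm above the bench, that juts out from the turntable over the rail. Turns with the table.
- plunger (a joint): How far ring and pin are pulled up, m: 0 down, 0.015 top stop. The spring pushes down with 9 N (0) to 11 N (top). The pin, 10 mm thick with a flat end, slightly chamfered, is locked below 0.004, free of the first notch above 0.009; it reads about 0.009 riding on rail or stop plate. Left free it rides along with a drag of 3 to 8 N at the ring and springs down over a notch, unless a hard push holds it up.
- turntable (a joint): Angle of the turntable, rad: 0 at the first notch, growing anticlockwise seen from above, end stop at 0.98; play in a notch about +-0.015. The NEXT notch is the 14 mm slot in the dark steel stop plate, which is set by hand for the portion size: it lies 0.50 to 0.78 on from the first and is not measured; find it by eye or feel. There is no other notch; elsewhere the pin is held up.
- index_rail: Fixed steel arc with the first notch (14 mm wide) and, clamped on it, the dark stop plate with the next: 22 mm (stop plate 26 mm) wide, 150 mm from the turning axis, top 30 mm above the bench. Origin on the axis at bench height, x to the first notch, z up. Pressing the pin on it with over 45 N, sideways in a notch or down, damages the pin.
- cheese_centre (a point): Centre (half-way up) of the 1.7 kg cheese wheel, 172 mm across and 75 mm high, lying loose in the middle of the turntable; its top is 119 mm above the work surface.
- brush_middle (a point): Bystander: brush lying on the bench to the right of the turntable.
- small_cheese_centre (a point): Bystander: small white cheese, 70 mm across and 42 mm high, left of the turntable.
- bowl_middle (a point): Bystander: steel bowl, 120 mm across and 55 mm high, left of the turntable.

How it is judged:
On the way, in this order (a step that is already met when the one before it is completed fails the run):
1. the ring is pulled up so that the pin clears the first notch (value of joint plunger above 0.0085 m and value of joint turntable below 0.2 rad), for 0.05 s.
2. the turntable has been swung away from the first notch (value of joint turntable above 0.3 rad), for 0.05 s.
3. the pin has sprung down into the next notch (value of joint plunger below 0.004 m and value of joint turntable between 0.44 and 0.84 rad), for 0.2 s.
At the end, for the whole second after the job is handed in: The pin is down (within 4 mm) in the next notch, so that the turntable is locked and at rest 0.44 to 0.84 rad on from the first notch, and the cheese lies within 20 mm of the turning axis (all of step 3 and velocity of joint turntable between -0.05 and 0.05 rad/s and horizontal distance between cheese_centre and pivot below 0.02 m); the robot touches nothing.
It fails at once if the pin was pressed against a notch or rail with more than 45 N (contact force between index_rail and plunger above 45 N).
It fails at once if the turntable was run round to its end stop (value of joint turntable above 0.95 rad).
It fails at once if the cheese was pushed off the middle or tipped (horizontal distance between cheese_centre and pivot above 0.025 m or angle between cheese_centre's own z axis and vertical above 0.2 rad).
It fails at once if the brush, the small cheese or the bowl was moved by more than 25 mm (distance of any of brush_middle, small_cheese_centre, bowl_middle from where it was at the start of the episode above 0.025 m).
It also fails if it takes over 45 s, if anything falls off the work surface, if the arm or the gripper's body presses on something with over 40 N, if the wrist force passes 120 N, or if a joint passes its speed limit or range.

### The arm

A 7-joint arm with a two-finger parallel gripper is mounted at the origin on the work surface. World frame = base frame: x ahead of the robot, y to its left, z up, the work surface at z = 0. Lengths are in m, angles in rad, forces in N, time in s.
With the tool pointing down it reaches from about 0.4 to 0.875 m from the base axis. Payload 19.3 kg.
Tool frame: the origin (TCP) lies on the centre line of the jaws, within the pads' length; the fingertips stand 14 mm ahead of it and the grasp point (between the pads) lies 5 mm behind it; x points along the fingers, y is the direction in which the jaws open and shut, and the axes are right-handed (so a half turn about x gives the same grasp; the last joint's range is limited). The gripper opens to 85 mm and grips with 20 to 120 N. Pads are 22 mm wide; open, the fingers measure 114 mm over their backs; the gripper's body (76 mm by 85 mm) begins 54 mm behind the grasp point. The pads swing forward as they close: fully open they stand 13 mm farther back than shut.
Start: joints at [1.119, 0.521, -0.036, 1.599, 0.021, 1.021, -0.113], TCP at [0.233, -0.58, 0.245] pointing down, gripper open.
Joint ranges: [-2.91, 2.91], [-0.3, 2.13], [-1.5, 1.42], [0.17, 2.43], [-1.26, 4.41], [0.16, 1.93], [-2.52, 2.52]. Speed limits (rad/s): [1.89, 1.89, 2.39, 2.39, 3.01, 3.01, 3.01].

### API

Orientations are given as [roll, pitch, yaw] about the fixed x, y, z axes, in that order (R = Rz(yaw) Ry(pitch) Rx(roll)).
In Python, from workcell import monitor, optics, bot gives the robot as it stands.
- The arm moves only by the tool arm_command, never from a script. Its arguments are lists of equal length, an entry for each row: "delta_pos": the shift along the tool's x, y, z as a fraction of full scale, a list of three; "rotation": the turn, a rotation vector about the tool's x, y, z as a fraction of full scale, a list of three. In form: {"delta_pos": [[dx, dy, dz], ...], "rotation": [[wx, wy, wz], ...]}. A call has 1 to 10 rows; each row shifts and turns the pose as measured when the row begins, along the tool's axes as they then stand; what a row does not reach is not made up. Full scale, the value 1, is 30 mm for a shift and 6 degrees for a turn. A row lasts 1/10 s, in which the tool goes at most 50 mm and 8.59 degrees, less where a joint would pass 70% of its speed; a pose out of reach is approached as far as the arm can. A call with a number of a shift or a turn outside -1 to 1 is refused whole. A call with a gripper value outside its range is refused whole. "gripper" is the closure, from -1 (fully open) to 1 (shut), so that 0 is half open, set as the call begins (left out, the last holds). The fingers move at their own pace and stop on an object; "grip_force" is the grip in N (left out, the last holds). Time passes only in rows, so rows that do not move let the fingers close. It gives the time, the measured TCP pose, the force and the opening at its end, in the units of the state.
- monitor.observe(): the state, without advancing time (a new reading comes with each control period).
- optics.grab_frame(name): name is "scene" or "top" or "wrist"; returns the picture (480x640x3 uint8, red, green, blue); there is no depth.
- optics.camera_params(name): a dict with "fx", "fy", "cx", "cy" (pixels), "origin" and "rotation" of the camera in the world. Camera axes: x right, y down, z forward; pixel columns grow to the right and rows downward; lengths in m; the calibration is good to about 2 mm. A picture is of the moment at which its call begins: read the wrist's pose just before it. camera_params takes no time and is no camera call; for the wrist camera it gives the pose at the moment of the call.
- bot.job_done(): hands the job in, once; it reports no verdict.
The state is a dict: "clock": time; "qpos": joint angles; "qd": joint speeds; "joint_efforts": joint torques, N m; "position": TCP position; "tool_rot": TCP orientation; "force": force on the tool from outside, world axes, zero at the start; "moment": the same for the moment, N m; "grip_width": finger opening in m.
Only numpy, scipy, OpenCV 4.12 (cv2) and the standard library are available. Lean on these libraries where they do the work, as an engineer would, in place of code of your own. Each camera call takes 0.05 s, during which the arm holds its last target. There are 200 camera calls.

## Working session

There is one attempt and no reset: what is moved stays moved. The work goes in short steps, Python scripts to look and compute and a tool call to move; the robot and the scene stay as the last step left them, time stands still between calls to the robot, and variables do not carry over. Pictures are saved under pics/ and viewed, about 8 in all and at most 12, crops included, and the job is handed in when it is done.

Besides the shell and the picture viewer there is one more tool, called after "Request:" by a JSON object that holds its "fn" and its "kwargs". arm_command: Moves the arm, as the interface text tells. Its arguments: {"type":"object","properties":{"delta_pos":{"type":"array","items":{"type":"array","items":{"type":"number"}}},"rotation":{"type":"array","items":{"type":"array","items":{"type":"number"}}},"gripper":{"type":"number"},"grip_force":{"type":"number"}},"required":["delta_pos","rotation"]}

```bash
mkdir -p pics; ls
python3 - <<'E'
from workcell import monitor, optics, bot
import cv2
print(monitor.observe())
for n in ("scene","top"):
    im=optics.grab_frame(n); cv2.imwrite(f"pics/{n}0.png",im[:,:,::-1])
    print(n,optics.camera_params(n))
print(optics.camera_params("wrist"))
E
```

```text
pics
{'clock': 0.0, 'qpos': array([ 1.11880753,  0.52200787, -0.03632457,  1.59997945,  0.02121455,
        1.02113089, -0.11279565]), 'qd': array([-4.73037839e-04,  7.63284117e-04,  5.41023404e-04,  8.88920254e-04,
        3.40021885e-04, -8.38534101e-04, -3.08887628e-05]), 'joint_efforts': array([ 1.00486392e-03, -9.27112913e+01,  1.98001117e+00, -3.69933879e+01,
        1.77643367e-02,  8.14588711e-03, -1.03775130e-05]), 'position': array([ 0.23270615, -0.57971984,  0.24473982]), 'tool_rot': array([-1.4866065 ,  1.56965619,  2.03677397]), 'force': array([0.88550408, 0.41935797, 0.2293151 ]), 'moment': array([ 0.01841242, -0.00410942,  0.03401847]), 'grip_width': 0.08523602486858993}
scene {'fx': 538.7886197468807, 'fy': 538.7886197468807, 'cx': 322.6692824890068, 'cy': 234.13715571634523, 'origin': array([ 1.19866283, -0.09429522,  1.07876913]), 'rotation': array([-2.5746718 , -0.00858326,  1.48413738])}
top {'fx': 500.8128747173033, 'fy': 500.8128747173033, 'cx': 317.5675936647571, 'cy': 245.6139020299829, 'origin': array([ 0.32797842, -0.0260664 ,  1.17935082]), 'rotation': array([-2.94604629,  0.02320749, -1.58675883])}
{'fx': 365.3922854393346, 'fy': 365.3922854393346, 'cx': 319.96542273407283, 'cy': 233.91412077209907, 'origin': array([ 0.29862072, -0.55355423,  0.37313554]), 'rotation': array([ 2.85984152e+00,  1.64541096e-03, -1.18973298e+00])}
```

View pics/scene0.png

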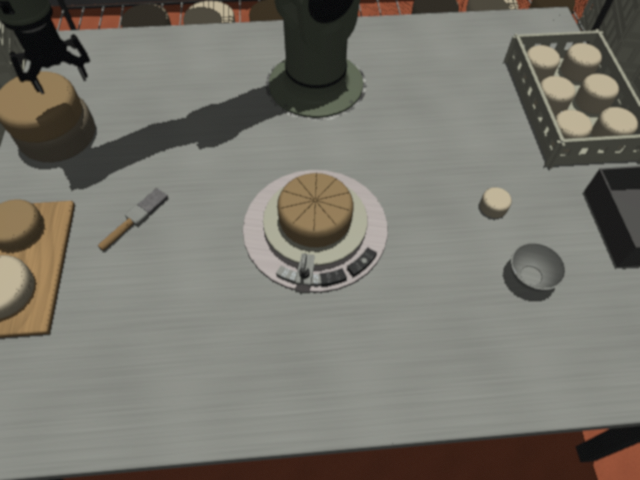

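View pics/top0.png

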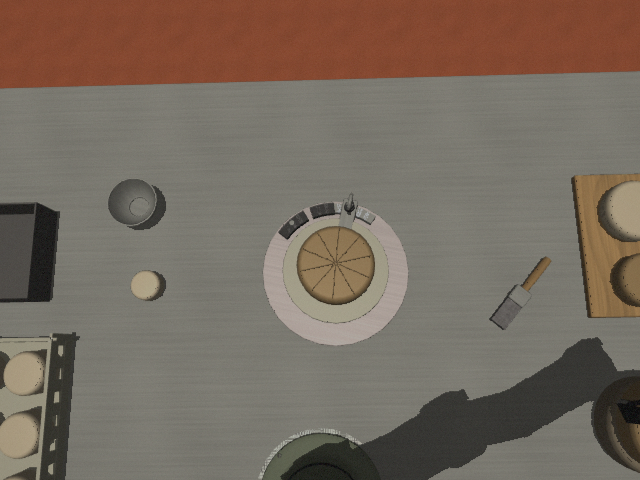

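The top view shows the ring near (349,203), the disc centre near (336,273), and two dark plates near (323,210) and (293,224). I'll zoom in on both views.

Run:
```python
import cv2,numpy as np
t=cv2.imread("pics/top0.png")[185:255,265:400]; s=cv2.imread("pics/scene0.png")[235:300,255:390]
f=lambda a:cv2.resize(a,(780,int(a.shape[0]*780/135)),interpolation=cv2.INTER_CUBIC)
o=np.vstack([f(t)[:300],f(s)[:300]]);o=np.clip(o*1.5,0,255).astype(np.uint8)
cv2.imwrite("pics/z.png",o)
```

```text
(no output)
```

View pics/z.png

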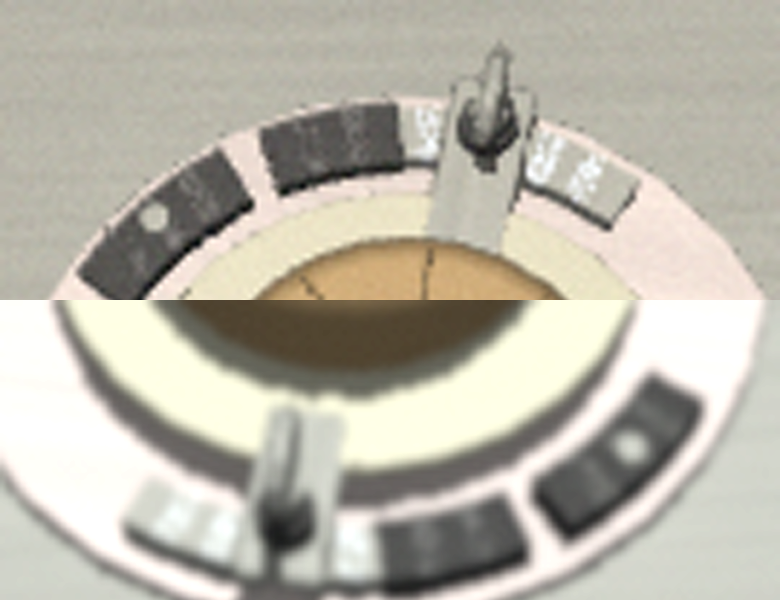

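```bash
cat > h.py <<'E'
import numpy as np
from scipy.spatial.transform import Rotation as R
from workcell import optics
P={n:optics.camera_params(n) for n in("scene","top")}
def ray(p,uv):
    d=R.from_euler("xyz",p["rotation"]).apply([(uv[0]-p["cx"])/p["fx"],(uv[1]-p["cy"])/p["fy"],1]);return p["origin"],d/np.linalg.norm(d)
def tri(rs):
    A=sum(np.eye(3)-np.outer(d,d) for o,d in rs);b=sum((np.eye(3)-np.outer(d,d))@o for o,d in rs)
    x=np.linalg.solve(A,b);return x,[np.linalg.norm(np.cross(x-o,d)) for o,d in rs]
def onz(r,z):return r[0]+r[1]*(z-r[0][2])/r[1][2]
def proj(p,X):
    c=R.from_euler("xyz",p["rotation"]).inv().apply(np.asarray(X)-p["origin"]);return c[...,0]/c[...,2]*p["fx"]+p["cx"],c[...,1]/c[...,2]*p["fy"]+p["cy"]
E
python3 - <<'E'
from h import *
np.set_printoptions(precision=4,suppress=True)
k=5.778
T=lambda u,v:ray(P["top"],(265+u/k,185+v/k)); S=lambda u,v:ray(P["scene"],(255+u/k,235+(v-300)/k))
for n,a,b in[("ring top",T(500,48),S(290,405)),("ring mid",T(495,88),S(286,452)),("bush",T(487,130),S(285,520)),("slot",T(257,168),S(535,515))]:
    x,e=tri([a,b]);print(n,x,e)
print("ring z.096",onz(T(495,88),.096),onz(S(286,452),.096)); print("slot z.03",onz(T(257,168),.03),onz(S(535,515),.03))
print("cheese",tri([ray(P["top"],(336,263)),ray(P["scene"],(315,200))]))
for uv in[(283,268),(389,268),(336,323)]:print("plate",onz(ray(P["top"],uv),.044))
for uv in[(263,272),(408,272),(336,346)]:print("base",onz(ray(P["top"],uv),.012))
E
```

```text
ring top [ 0.6474 -0.077   0.1421] [np.float64(0.003276691212381875), np.float64(0.0032766912123818846)]
ring mid [ 0.6435 -0.0778  0.1023] [np.float64(0.002156444329072919), np.float64(0.00215644432907291)]
bush [ 0.6419 -0.0779  0.0477] [np.float64(0.0009782508334812534), np.float64(0.0009782508334813004)]
slot [0.6346 0.0173 0.0237] [np.float64(0.002120150666680093), np.float64(0.002120150666680092)]
ring z.096 [ 0.6452 -0.0802  0.096 ] [ 0.6402 -0.0755  0.096 ]
slot z.03 [0.6327 0.0149 0.03  ] [0.638  0.0187 0.03  ]
cheese (array([ 0.4999, -0.043 ,  0.1181]), [np.float64(0.0007241402349539824), np.float64(0.0007241402349540079)])
plate [0.5026 0.0769 0.044 ]
plate [ 0.4979 -0.1656  0.044 ]
plate [ 0.3757 -0.0418  0.044 ]
base [0.4989 0.127  0.012 ]
base [ 0.4923 -0.2135  0.012 ]
base [ 0.3251 -0.041   0.012 ]
```

```bash
cat >> h.py <<'E'
from workcell import monitor
PIV=np.array([.499,-.0435])
def go(x,y,z,yaw):
    """tool-frame shift (mm) and turn (deg) to TCP x,y,z, tool x down, jaw y along level direction yaw (or opposite)"""
    s=monitor.observe();C=R.from_euler("xyz",s["tool_rot"]);d=C.inv().apply(np.array([x,y,z])-s["position"])
    print("t",s["clock"],"pos",s["position"],"F",s["force"],"w",s["grip_width"],"q",s["qpos"]);print("shift frac total",d/.03)
    for a in(yaw,yaw+np.pi):
        Y=np.array([np.cos(a),np.sin(a),0]);X=np.array([0,0,-1.]);G=R.from_matrix(np.c_[X,Y,np.cross(X,Y)])
        r=(C.inv()*G);print("turn frac total",np.degrees(r.as_rotvec())/6,"shift after turn",G.inv().apply(np.array([x,y,z])-s["position"])/.03)
E
python3 - <<'E'
from h import *
np.set_printoptions(precision=3,suppress=True)
a=-.235
go(.645,-.0784,.2,a+np.pi/2)
E
```

```text
t 0.1 pos [ 0.233 -0.58   0.245] F [ 0.81   0.474 -0.527] w 0.08569892152125064 q [ 1.119  0.522 -0.036  1.6    0.021  1.021 -0.113]
shift frac total [  1.502 -10.386 -18.979]
turn frac total [-24.11   -0.012   0.005] shift after turn [ 1.493 19.452  9.473]
turn frac total [5.89  0.004 0.009] shift after turn [  1.493 -19.452  -9.473]
```

Request:
{"fn": "arm_command", "kwargs": {"delta_pos": [[0, -0.52, -0.95], [0, -0.52, -0.95], [0, -0.52, -0.95], [0, -0.52, -0.95], [0, -0.52, -0.95], [0, -0.52, -0.95], [0, -0.52, -0.95], [0, -0.52, -0.95], [0, -0.52, -0.95], [0, -0.52, -0.95]], "rotation": [[0, 0, 0], [0, 0, 0], [0, 0, 0], [0, 0, 0], [0, 0, 0], [0, 0, 0], [0, 0, 0], [0, 0, 0], [0, 0, 0], [0, 0, 0]]}}

```text
clock: 1.1
position: [0.442, -0.3221, 0.2417]
tool_rot: [-0.933, 1.564, 2.582]
force: [0.8, -0.2, 0.9]
grip_width: 0.0854
```

Request:
{"fn": "arm_command", "kwargs": {"delta_pos": [[0, 0, 0], [0, 0, 0], [0, 0, 0], [0, 0, 0], [0, 0, 0], [0, 0, 0], [0, 0, 0]], "rotation": [[0.98, 0, 0], [0.98, 0, 0], [0.98, 0, 0], [0.98, 0, 0], [0.98, 0, 0], [0.98, 0, 0], [0, 0, 0]]}}

```text
clock: 1.8
position: [0.4451, -0.316, 0.24]
tool_rot: [-0.494, 1.561, 2.39]
force: [0.4, 0.4, -0.3]
grip_width: 0.0855
```

Run:
```python
from h import *
np.set_printoptions(precision=3,suppress=True)
go(.645,-.0784,.2,-.235+np.pi/2)
```

```text
t 1.8 pos [ 0.445 -0.316  0.24 ] F [ 0.389  0.389 -0.318] w 0.08553207866284664 q [ 0.49   0.407  0.027  1.81  -0.016  0.934 -1.303]
shift frac total [ 1.337 -9.349 -4.443]
turn frac total [29.788  0.073 -0.132] shift after turn [1.332 9.255 4.637]
turn frac total [-0.211  0.085  0.047] shift after turn [ 1.332 -9.255 -4.637]
```

Request:
{"fn": "arm_command", "kwargs": {"delta_pos": [[0.13, -0.93, -0.45], [0.13, -0.93, -0.45], [0.13, -0.93, -0.45], [0.13, -0.93, -0.45], [0.13, -0.93, -0.45], [0.13, -0.93, -0.45], [0.13, -0.93, -0.45], [0.13, -0.93, -0.45], [0.13, -0.93, -0.45], [0.13, -0.93, -0.45]], "rotation": [[-0.02, 0, 0], [-0.02, 0, 0], [-0.02, 0, 0], [-0.02, 0, 0], [-0.02, 0, 0], [-0.02, 0, 0], [-0.02, 0, 0], [-0.02, 0, 0], [-0.02, 0, 0], [0, 0, 0]]}}

```text
clock: 2.8
position: [0.6449, -0.0711, 0.1982]
tool_rot: [-0.306, 1.559, 2.625]
force: [0.7, -1.0, 0.4]
grip_width: 0.0852
```

Run:
```python
from h import *
import cv2
np.set_printoptions(precision=4,suppress=True)
go(.645,-.0784,.15,-.235+np.pi/2)
p=optics.camera_params("wrist");im=optics.grab_frame("wrist");cv2.imwrite("pics/w1.png",im[:,:,::-1]);print(p)
for n,X in[("ring",(.645,-.0784,.096)),("slot",(.635,.017,.03)),("piv",(.499,-.0435,.119))]:print(n,proj(p,X))
```

```text
t 2.8 pos [ 0.6449 -0.0711  0.1982] F [ 0.7007 -1.0135  0.4442] w 0.08522267996917958 q [ 0.0399  0.6131 -0.0289  1.5675  0.0133  0.9715 -1.7723]
shift frac total [ 1.6051  0.243  -0.0735]
turn frac total [-29.7619  -0.0505   0.1669] shift after turn [ 1.6067 -0.2359  0.0615]
turn frac total [0.2376 0.1071 0.0324] shift after turn [ 1.6067  0.2359 -0.0615]
{'fx': 365.3922854393346, 'fy': 365.3922854393346, 'cx': 319.96542273407283, 'cy': 233.91412077209907, 'origin': array([ 0.7155, -0.0866,  0.3257]), 'rotation': array([ 2.8482,  0.0045, -1.7817])}
ring (np.float64(331.7417963362661), np.float64(235.81097641436367))
slot (np.float64(222.74346376241792), np.float64(246.21615338114097))
piv (np.float64(325.6597597774096), np.float64(445.4897041557212))
```

View pics/w1.png

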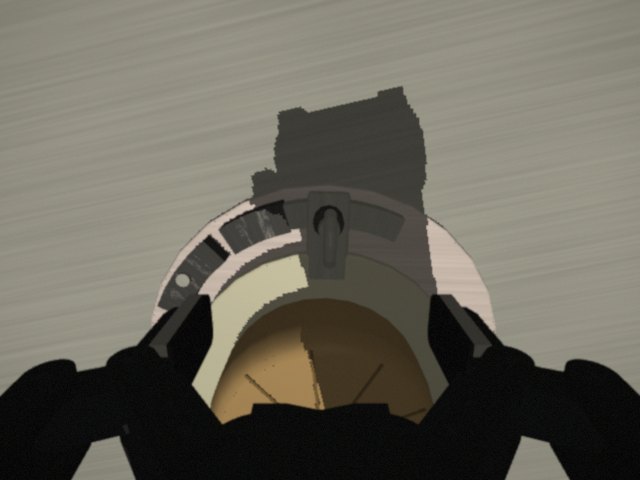

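The wrist view shows the bush at (328,220), the ring bar edge-on at x≈330 over rows 215–268, and the slot at about (222,244). All three sit within 2 px of my predictions. I'll align and then descend.

Request:
{"fn": "arm_command", "kwargs": {"delta_pos": [[0.3, 0.21, -0.06], [0.5, 0, 0], [0.5, 0, 0], [0.5, 0, 0], [0.5, 0, 0], [0.5, 0, 0], [0.4, 0, 0], [0, 0, 0]], "rotation": [[0.24, 0.11, 0.03], [0, 0, 0], [0, 0, 0], [0, 0, 0], [0, 0, 0], [0, 0, 0], [0, 0, 0], [0, 0, 0]], "gripper": 0.2}}

```text
clock: 3.65
position: [0.6465, -0.07, 0.0912]
tool_rot: [-0.721, 1.565, 2.203]
force: [-0.8, 0.3, -0.1]
grip_width: 0.0345
```

Run:
```python
from h import *
np.set_printoptions(precision=4,suppress=True)
go(.645,-.0777,.092,-.235+np.pi/2)
```

```text
t 3.65 pos [ 0.6465 -0.07    0.0912] F [-0.7675  0.2733 -0.0978] w 0.03451936629552425 q [ 0.0385  0.7439 -0.0302  1.6359  0.0228  0.7657 -1.7878]
shift frac total [-0.0289  0.2627 -0.0074]
turn frac total [-29.826   -0.0566   0.0656] shift after turn [-0.0279 -0.2626  0.0123]
turn frac total [0.1739 0.042  0.0363] shift after turn [-0.0279  0.2626 -0.0123]
```

Request:
{"fn": "arm_command", "kwargs": {"delta_pos": [[0, 0.26, 0], [0, 0, 0]], "rotation": [[0.17, 0.04, 0.04], [0, 0, 0]]}}

```text
clock: 3.85
position: [0.6449, -0.0784, 0.0913]
tool_rot: [1.996, 1.57, -1.382]
force: [0.2, -0.2, 0.5]
grip_width: 0.0341
```

Run:
```python
from h import *
np.set_printoptions(precision=4,suppress=True)
go(.645,-.0777,.092,-.235+np.pi/2)
```

```text
t 3.85 pos [ 0.6449 -0.0784  0.0913] F [ 0.1877 -0.1801  0.4777] w 0.034064219250553085 q [ 0.0433  0.7413 -0.0214  1.6419  0.0224  0.7585 -1.7959]
shift frac total [-0.0235 -0.0251  0.0019]
turn frac total [29.9873 -0.0136  0.0061] shift after turn [-0.0235  0.0251 -0.0019]
turn frac total [-0.0127 -0.0039 -0.0087] shift after turn [-0.0235 -0.0251  0.0019]
```

Aligned. Now closing softly.

Request:
{"fn": "arm_command", "kwargs": {"delta_pos": [[0, 0, 0], [0, 0, 0], [0, 0, 0], [0, 0, 0], [0, 0, 0], [0, 0, 0]], "rotation": [[0, 0, 0], [0, 0, 0], [0, 0, 0], [0, 0, 0], [0, 0, 0], [0, 0, 0]], "gripper": 1, "grip_force": 40}}

```text
clock: 4.45
position: [0.6456, -0.0784, 0.0927]
tool_rot: [3.01, 1.568, -0.368]
force: [0.4, -0.1, -4.0]
grip_width: 0.0072
```

Request:
{"fn": "arm_command", "kwargs": {"delta_pos": [[-0.2, 0, 0], [-0.2, 0, 0]], "rotation": [[0, 0, 0], [0, 0, 0]], "grip_force": 60}}

```text
clock: 4.65
position: [0.6455, -0.0785, 0.1041]
tool_rot: [2.905, 1.569, -0.473]
force: [4.2, -0.4, -11.7]
grip_width: 0.0069
```

Request:
{"fn": "arm_command", "kwargs": {"delta_pos": [[-0.06, 0, 0], [-0.03, -0.1, 0], [0, -0.2, 0.005], [0, -0.25, 0.006], [0, -0.25, 0.006], [0, -0.25, 0.006]], "rotation": [[0, 0, 0], [-0.2, 0, 0], [-0.4, 0, 0], [-0.48, 0, 0], [-0.48, 0, 0], [-0.48, 0, 0]]}}

```text
clock: 5.25
position: [0.65, -0.045, 0.1067]
tool_rot: [2.946, 1.568, -0.204]
force: [3.2, 0.4, -11.8]
grip_width: 0.0064
```

```bash
cat >> h.py <<'E'
def stat():
    s=monitor.observe();M=R.from_euler("xyz",s["tool_rot"]).as_matrix();d=s["position"][:2]-PIV;y=-M[:,1]
    th=np.arctan2(d[1],d[0]);f=s["force"];er=d/np.linalg.norm(d);et=np.array([-er[1],er[0]])
    print("t",s["clock"],"table",th+.235,"tool",np.arctan2(y[1],y[0])-np.pi/2+.235,"r",np.linalg.norm(d),"z",s["position"][2],"F r,t,z",er@f[:2],et@f[:2],f[2],"w",s["grip_width"],"tilt",M[2,1:],"j7",s["qpos"][6])
E
python3 -c "
from h import *;np.set_printoptions(precision=4,suppress=True)
stat()"
```

```text
t 5.25 table 0.22484515931934537 tool 0.226986422067872 r 0.15105081498235998 z 0.10665607098161581 F r,t,z 3.2226370887926894 0.4186930916145029 -11.76727113265584 w 0.006404412407022872 tilt [ 0.0005 -0.0026] j7 -1.6618180655562753
```

Request:
{"fn": "arm_command", "kwargs": {"delta_pos": [[0, -0.25, 0.006], [0, -0.25, 0.006], [0, -0.25, 0.006], [0, -0.25, 0.006], [0, -0.25, 0.006], [0, -0.15, 0.003], [0, 0, 0]], "rotation": [[-0.48, 0, 0], [-0.48, 0, 0], [-0.48, 0, 0], [-0.48, 0, 0], [-0.48, 0, 0], [-0.29, 0, 0], [0, 0, 0]]}}

```text
clock: 5.95
position: [0.6431, 0.004, 0.1048]
tool_rot: [-1.925, 1.569, 1.523]
force: [1.8, 0.2, -11.5]
grip_width: 0.0069
```

Run:
```python
from h import *
import cv2
stat()
p=optics.camera_params("wrist");im=optics.grab_frame("wrist");cv2.imwrite("pics/w2.png",im[:,:,::-1])
print(proj(p,(.635,.017,.03)))
```

```text
t 5.95 table 0.5533999394552107 tool 0.5414292782321063 r 0.15175733753998957 z 0.1048215258946647 F r,t,z 1.7668620014146363 -0.38232655685118233 -11.525611252167456 w 0.006858935400303457 tilt [-0.00178701 -0.00066088] j7 -1.4827319621845179
(np.float64(295.28718520855375), np.float64(259.8910651832348))
```

View pics/w2.png

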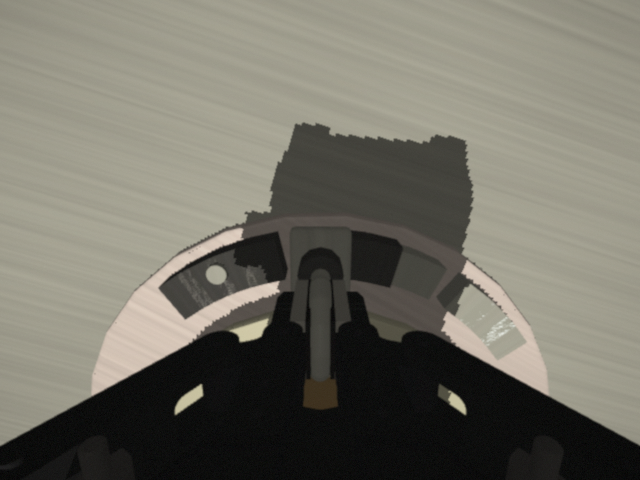

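Run:
```python
from h import *
p=optics.camera_params("wrist")
def an(u,v,z):
    X=onz(ray(p,(u,v)),z);d=X[:2]-PIV;print(X,np.arctan2(d[1],d[0])+.235,np.linalg.norm(d))
an(280,234,.03);an(286,262,.03);an(319,252,.0605);an(290,228,.0445);an(352,228,.0445);an(319,292,.118+.0);an(319,275,.122)
an(352,235,.0445);an(290,235,.0445)
```

```text
[0.6477459  0.02963179 0.03      ] 0.6919500243065452 0.16575162610552732
[0.63218981 0.02157001 0.03      ] 0.689446506020959 0.14823505851575236
[0.65405717 0.00778313 0.0605    ] 0.554411952697268 0.16331774305355637
[0.65707587 0.02507668 0.0445    ] 0.6443185705047016 0.17231002049439903
[ 0.66703689 -0.00656827  0.0445    ] 0.4513437685695592 0.17204751937537674
[0.6590998  0.00906404 0.118     ] 0.5522321918247419 0.16850793451299048
[0.66669168 0.01142141 0.122     ] 0.5515042227183018 0.17645639890257392
[ 0.66334351 -0.00782758  0.0445    ] 0.44874441394923836 0.1681704832653179
[0.65332578 0.023992   0.0445    ] 0.6472715962714586 0.168438760978936
```

Slot centre works out at 0.645–0.654 rad and the table is now at 0.55. I'll move a little further, then loosen the jaws so the pin rides on the plate and only the trailing finger pushes.

Request:
{"fn": "arm_command", "kwargs": {"delta_pos": [[0, -0.17, 0.004], [0, 0, 0]], "rotation": [[-0.36, 0, 0], [0, 0, 0]]}}

```text
clock: 6.2
position: [0.6416, 0.0087, 0.1048]
tool_rot: [-2.048, 1.569, 1.438]
force: [1.8, 3.6, -11.1]
grip_width: 0.0067
```

Request:
{"fn": "arm_command", "kwargs": {"delta_pos": [[0, 0, 0], [0, 0, 0], [0, 0, 0]], "rotation": [[0, 0, 0], [0, 0, 0], [0, 0, 0]], "gripper": 0.7, "grip_force": 40}}

```text
clock: 6.5
position: [0.6425, 0.0078, 0.1065]
tool_rot: [-3.071, 1.568, 0.414]
force: [0.1, -0.1, 0.5]
grip_width: 0.0129
```

```bash
python3 -c "
from h import *
stat()"
```

```text
t 6.5 table 0.5780471985909934 tool 0.5783845993370912 r 0.15238620231265934 z 0.10649240559199276 F r,t,z 0.06657286667012287 -0.10702315338098839 0.46444812709410915 w 0.012879329443084585 tilt [-0.0001943 -0.0027615] j7 -1.459687661400717
```

Request:
{"fn": "arm_command", "kwargs": {"delta_pos": [[0, -0.12, 0.02], [0, -0.12, 0.01], [0, -0.1, 0.01]], "rotation": [[-0.2, 0, 0], [-0.2, 0, 0], [-0.19, 0, 0]]}}

```text
clock: 6.8
position: [0.6388, 0.0151, 0.1074]
tool_rot: [2.54, 1.565, -0.194]
force: [3.1, -4.4, -4.2]
grip_width: 0.0125
```

```bash
python3 -c "
from h import *
stat()"
```

```text
t 6.8 table 0.6321692443213178 tool 0.6425065260264592 r 0.1515711205063277 z 0.10737026010293516 F r,t,z 1.1044802154342728 -5.285671910212214 -4.229714504190642 w 0.012474493175388674 tilt [ 0.00321577 -0.00468793] j7 -1.4233315545788296
```

Request:
{"fn": "arm_command", "kwargs": {"delta_pos": [[0, -0.08, 0.01], [0, -0.06, 0.0]], "rotation": [[-0.1, 0, 0], [-0.1, 0, 0]]}}

```text
clock: 7.0
position: [0.6373, 0.0177, 0.1076]
tool_rot: [2.341, 1.563, -0.37]
force: [3.0, -5.0, -4.5]
grip_width: 0.0125
```

```bash
python3 -c "
from h import *
stat()"
```

```text
t 7.0 table 0.651522978547842 tool 0.6660236446766726 r 0.15123503794921123 z 0.10756738438240446 F r,t,z 0.7077533947719805 -5.8340225743990795 -4.523021528579698 w 0.012460240125163554 tilt [ 0.00564514 -0.00547403] j7 -1.4109918288573524
```

Request:
{"fn": "arm_command", "kwargs": {"delta_pos": [[0, -0.06, 0.0], [0, -0.05, 0.0]], "rotation": [[0, 0, 0], [-0.05, 0, 0]]}}

```text
clock: 7.2
position: [0.636, 0.02, 0.1076]
tool_rot: [2.245, 1.562, -0.459]
force: [-0.0, -0.3, -0.3]
grip_width: 0.0128
```

```bash
python3 -c "
from h import *
stat()"
```

```text
t 7.2 table 0.669107896894209 tool 0.6732838678475771 r 0.15100229685970923 z 0.10761769340551912 F r,t,z -0.15436987770338179 -0.22188218837327553 -0.3176141556100548 w 0.012756438038908212 tilt [ 0.00697094 -0.00556818] j7 -1.4104734743638057
```

The drag vanished, which suggests the pin dropped. I'll check with the scene camera and a gentle nudge.

Request:
{"fn": "arm_command", "kwargs": {"delta_pos": [[0, -0.06, 0], [0, 0, 0]], "rotation": [[0, 0, 0], [0, 0, 0]]}}

```text
clock: 7.4
position: [0.635, 0.0224, 0.1078]
tool_rot: [2.278, 1.562, -0.423]
force: [-0.1, -0.4, -0.4]
grip_width: 0.0129
```

Run:
```python
from h import *
import cv2
stat()
p=optics.camera_params("wrist");im=optics.grab_frame("wrist");cv2.imwrite("pics/w3.png",im[:,:,::-1])
for z in(.0,.009):print([proj(p,(PIV[0]+r*np.cos(.415),PIV[1]+r*np.sin(.415),.096+z+h)) for r,h in((.15,.02),(.17,0),(.15,0))])
```

```text
t 7.4 table 0.6860402390677579 tool 0.6750733056501704 r 0.1511157144826969 z 0.10780952185428065 F r,t,z -0.2579204055186158 -0.3206737519082357 -0.3695951908021296 w 0.012861609278001876 tilt [ 0.00673338 -0.00575658] j7 -1.412825377435213
[(np.float64(334.81063032828496), np.float64(330.4060152608456)), (np.float64(334.3340620225694), np.float64(261.05173349801925)), (np.float64(332.67578943514684), np.float64(305.5369756035546))]
[(np.float64(335.9827100369997), np.float64(344.0597244675707)), (np.float64(335.36174787761337), np.float64(269.0937984574493)), (np.float64(333.5668469112865), np.float64(315.9170202159048))]
```

View pics/w3.png

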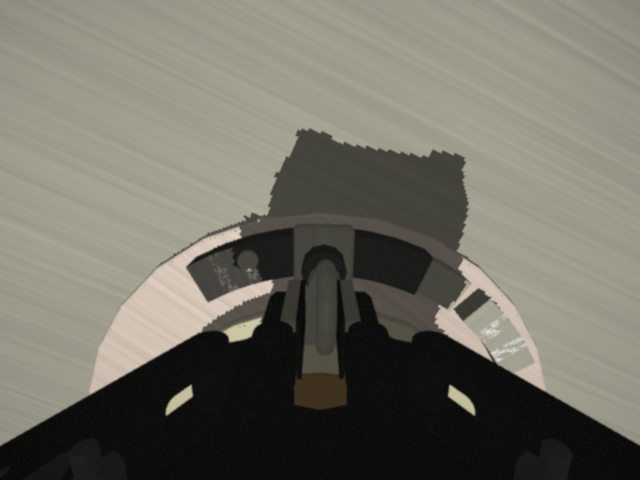

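The tongue is now centred at x≈324. The ring's top edge shows at row 352, compared with about 380 when it was raised, so it has dropped. Next I'll work out the table angle and the ring height.

Run:
```python
from h import *
p=optics.camera_params("wrist")
def an(u,v,z):
    X=onz(ray(p,(u,v)),z);d=X[:2]-PIV;print(X,np.arctan2(d[1],d[0])+.235,np.linalg.norm(d))
an(294,228,.0445);an(355,227,.0445);an(324,254,.0605)
for a in(.40,.41,.42):
  for z in (.116,.125):print(a,z,proj(p,(PIV[0]+.15*np.cos(a),PIV[1]+.15*np.sin(a),z)))
```

```text
[0.64654522 0.04287064 0.0445    ] 0.7646032617401023 0.17096631523019662
[0.66111072 0.01307142 0.0445    ] 0.5707549405888823 0.17169802201343987
[0.64481735 0.02430395 0.0605    ] 0.6702513855025791 0.16081068302322588
0.4 0.116 (np.float64(340.55716138161756), np.float64(330.554366700435))
0.4 0.125 (np.float64(342.1224654427209), np.float64(344.21316803546665))
0.41 0.116 (np.float64(336.5175893065431), np.float64(330.4439353300595))
0.41 0.125 (np.float64(337.8073452428078), np.float64(344.0976614461903))
0.42 0.116 (np.float64(332.47508929900766), np.float64(330.3694779205088))
0.42 0.125 (np.float64(333.4889650312593), np.float64(344.02014444954784))
```

Request:
{"fn": "arm_command", "kwargs": {"delta_pos": [[0, -0.05, 0], [0, 0, 0]], "rotation": [[0, 0, 0], [0, 0, 0]]}}

```text
clock: 7.65
position: [0.6344, 0.0239, 0.1079]
tool_rot: [2.29, 1.562, -0.411]
force: [-0.1, 0.1, -0.4]
grip_width: 0.0127
```

```bash
python3 -c "
from h import *
stat()"
```

```text
t 7.65 table 0.6968298922337184 tool 0.6753601054653654 r 0.15123307540075379 z 0.10790720418436593 F r,t,z -0.06365508417386041 0.15731326069844526 -0.442099641075496 w 0.012731528742366483 tilt [ 0.00673392 -0.00589523] j7 -1.4151330471374144
```

Request:
{"fn": "arm_command", "kwargs": {"delta_pos": [[0, -0.06, 0], [0, 0, 0]], "rotation": [[0, 0, 0], [0, 0, 0]]}}

```text
clock: 7.85
position: [0.6341, 0.0245, 0.108]
tool_rot: [2.218, 1.56, -0.484]
force: [1.9, -1.2, -2.9]
grip_width: 0.0131
```

```bash
python3 -c "
from h import *
stat()"
```

```text
t 7.85 table 0.7011940985925351 tool 0.6745830167231391 r 0.1512043756441772 z 0.10798668722622226 F r,t,z 1.1211123728572963 -1.8903742461238526 -2.922367970041161 w 0.013092961906492447 tilt [ 0.0083245  -0.00628651] j7 -1.4182957064116775
```

Request:
{"fn": "arm_command", "kwargs": {"delta_pos": [[0, -0.07, 0], [0, -0.05, 0]], "rotation": [[0, 0, 0], [0, 0, 0]]}}

```text
clock: 8.05
position: [0.6336, 0.0253, 0.1081]
tool_rot: [2.135, 1.557, -0.569]
force: [6.3, -8.3, -5.0]
grip_width: 0.0129
```

```bash
python3 -c "
from h import *
stat()"
```

```text
t 8.05 table 0.7076980839120184 tool 0.6727626494964533 r 0.15120513978697722 z 0.10806524571411043 F r,t,z 1.8098179694187961 -10.20397876768248 -4.954181861264523 w 0.012906868914645408 tilt [ 0.01157854 -0.00732544] j7 -1.424418880474403
```

It resists at 10 N with hardly any motion, so the table is locked. I'll back off, open and retreat.

Request:
{"fn": "arm_command", "kwargs": {"delta_pos": [[0, 0.1, 0], [0, 0.05, 0], [0, 0, 0]], "rotation": [[0, 0, 0], [0, 0, 0], [0, 0, 0]]}}

```text
clock: 8.35
position: [0.6355, 0.0211, 0.1081]
tool_rot: [2.129, 1.557, -0.575]
force: [0.6, 0.5, -0.6]
grip_width: 0.013
```

Request:
{"fn": "arm_command", "kwargs": {"delta_pos": [[0, 0, 0], [0, 0, 0], [0, 0, 0], [-0.3, 0, 0], [-0.6, 0, 0], [-0.9, 0, 0], [-0.9, 0, 0], [-0.9, 0, -0.5], [-0.5, 0, -0.5], [0, 0, 0]], "rotation": [[0, 0, 0], [0, 0, 0], [0, 0, 0], [0, 0, 0], [0, 0, 0], [0, 0, 0], [0, 0, 0], [0, 0, 0], [0, 0, 0], [0, 0, 0]], "gripper": 0.2}}

```text
clock: 9.35
position: [0.661, 0.0365, 0.2398]
tool_rot: [2.224, 1.558, -0.479]
force: [-0.8, -0.6, 0.0]
grip_width: 0.0341
```

Run:
```python
from h import *
import cv2
stat()
T=optics.grab_frame("top")[:,:,::-1];S=optics.grab_frame("scene")[:,:,::-1]
cv2.imwrite("pics/t4.png",T);cv2.imwrite("pics/s4.png",S)
f=lambda a:cv2.resize(a,(780,int(a.shape[0]*780/135)),interpolation=cv2.INTER_CUBIC)
o=np.vstack([f(T[185:255,265:400])[:250],f(S[230:295,255:390])[:350]])
cv2.imwrite("pics/z4.png",np.clip(o*1.5,0,255).astype(np.uint8))
```

```text
t 9.35 table 0.6936145532405829 tool 0.6737980900076114 r 0.18072048666774068 z 0.23983258280259906 F r,t,z -0.9882043634133703 -0.22067778097725987 0.04256009667689481 w 0.034148036255672407 tilt [ 0.01016426 -0.00777239] j7 -1.3902162167487397
```

View pics/z4.png

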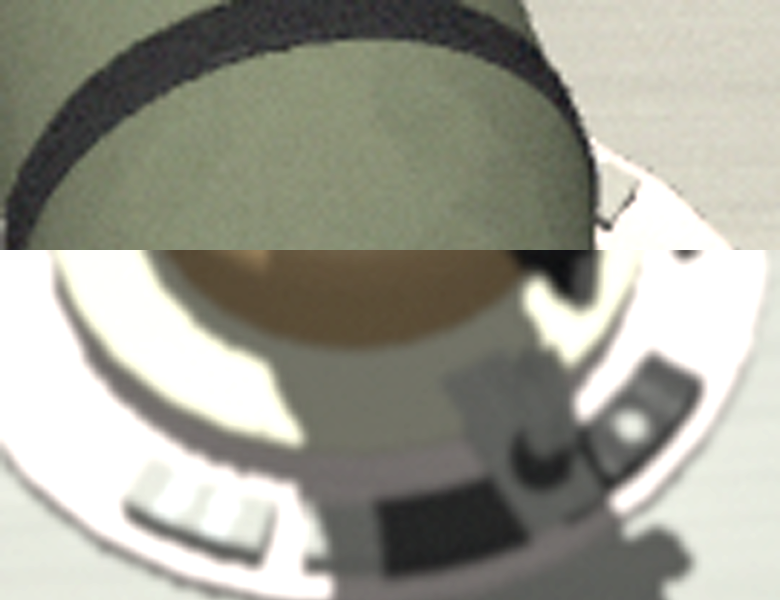

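Request:
{"fn": "arm_command", "kwargs": {"delta_pos": [[-0.2, 0.8, 0.4], [-0.2, 0.8, 0.4], [0, 0.9, 0.4], [0, 0.9, 0.4], [0, 0.9, 0.4], [0, 0.9, 0.4], [0, 0.9, 0.4], [0, 0.9, 0.4], [0, 0.9, 0.4], [0, 0.9, 0.4]], "rotation": [[0, 0, 0], [0, 0, 0], [0, 0, 0], [0, 0, 0], [0, 0, 0], [0, 0, 0], [0, 0, 0], [0, 0, 0], [0, 0, 0], [0, 0, 0]]}}

```text
clock: 10.45
position: [0.6521, -0.2621, 0.24]
tool_rot: [-0.118, 1.559, -2.815]
force: [1.0, -0.3, 0.1]
grip_width: 0.0344
```

Run:
```python
from h import *
import cv2
stat()
T=optics.grab_frame("top")[:,:,::-1];S=optics.grab_frame("scene")[:,:,::-1]
cv2.imwrite("pics/t5.png",T);cv2.imwrite("pics/s5.png",S)
f=lambda a:cv2.resize(a,(780,int(a.shape[0]*780/135)),interpolation=cv2.INTER_CUBIC)
o=np.vstack([f(T[185:255,265:400])[:300],f(S[235:300,255:390])[:300]])
cv2.imwrite("pics/z5.png",np.clip(o*1.5,0,255).astype(np.uint8))
```

```text
t 10.45 table -0.7248724806326049 tool 0.6792054093113667 r 0.2669239175510921 z 0.23996481594113 F r,t,z 0.7948783581517667 0.6286099600189807 0.07963168466385924 w 0.03438709985723457 tilt [-0.00143974  0.01215834] j7 -0.9208825226649691
```

View pics/z5.png

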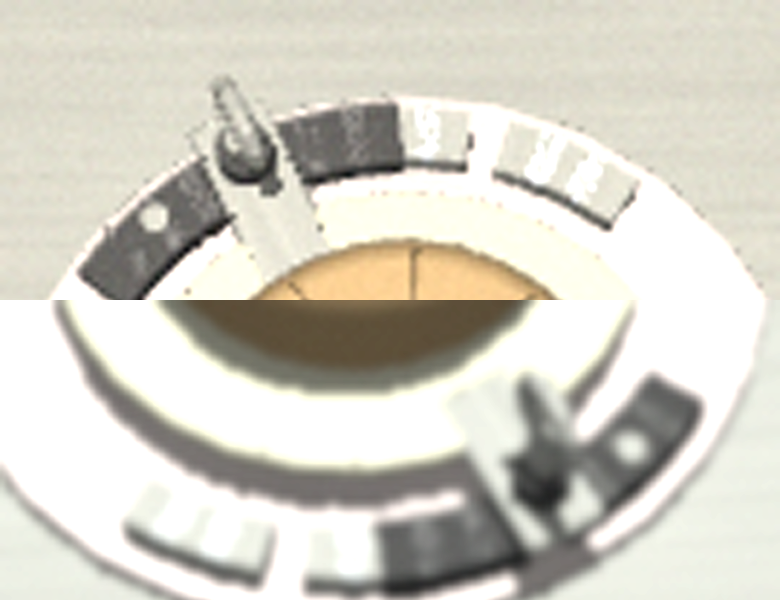

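View pics/s5.png

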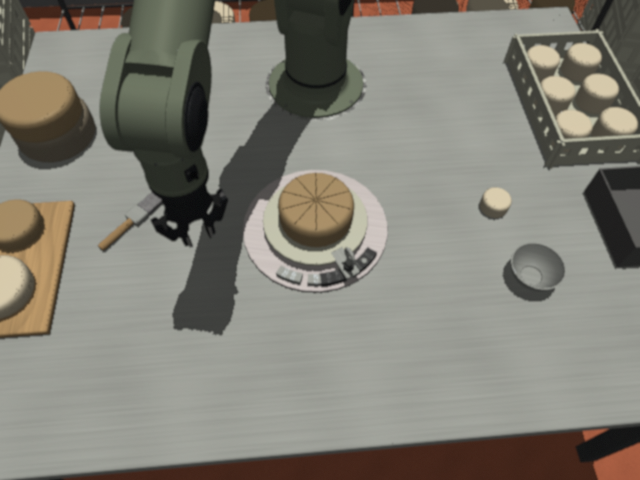

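The tongue sits over the slot. The ring-to-bush spacing in the crops is 78 px (top) and 116 px (scene), against 83 and 115 px when the pin was down at the start, so it is down now. The cheese centre moved about 1 px and the bystanders are unmoved.

```bash
python3 -c "
from workcell import bot,monitor
print(bot.job_done(),monitor.observe()['clock'])"
```

```text
the job is handed in; nothing more can be done
the job is handed in; nothing more can be done
```

The turntable is on its next portion stop, locked by the pin, and I handed the job in at about 10.5 s of the 45 s allowed. `job_done` gives no verdict, so the result below rests on my own checks.

**What I did:** I pinched the ring and pulled it up about 12–13 mm. I swung the table anticlockwise to about 0.58 rad, then loosened the jaws so the pin rode on the stop plate. I pushed with the trailing finger, against about 5–6 N of drag, until the drag vanished. I nudged once to test the lock, then backed off, opened the jaws and moved the arm clear.

**Last checks:**
- **Lock:** the table resisted a test push of about 10 N with hardly any movement.
- **Pin down:** the ring-to-bush distance in the pictures was about the same as at the start, when the pin was down. A pin riding on the plate would have made it clearly longer.
- **Cheese:** its centre moved about 1 pixel, roughly 2 mm.
- **Brush, small cheese and bowl:** they look unmoved in the last picture, and the gripper is touching nothing.

**One disagreement:** I measured the slot at 0.645–0.654 rad before the pin dropped. The wrist picture afterwards put the table at about 0.67 rad. The gap is about the size of the notch play plus calibration error, and both values are well inside the allowed 0.44–0.84 rad.

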